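# Offer up the mating hinge leaf and hold it for the pin

## Task

Of the two loose hinge leaves standing in the slotted tray, take the one with two knuckles, and lower it, plate upright, onto the three-knuckle leaf on the front of the jamb block so that its knuckles go gently into the gaps and all the knuckle holes line up in one straight bore. Finish holding it there in the gripper, ready for the pin, without bearing down on the jamb. Leave the other leaf in the tray, and do not disturb the pin, jars and tools round about.

Things in the scene. Friction and masses are not known exactly. Their poses are not given: they have to be found in the camera images.
- leaf_two: Loose dark steel hinge leaf with TWO knuckles, the one to take; stands knuckles down in either bay of the tray. Origin mid-length on its bore axis, y along the bore, z up the plate, x normal to it. Plate 6 mm thick, 102 long (y), at z 13 to 60 mm, symmetric (a half turn about z changes nothing). Knuckles 22 mm diameter, bore 12, each 16 long, at y = -18 and 18 mm. 0.10 to 0.21 kg.
- leaf_three: The other loose leaf, same plate and axes, but with THREE knuckles, each 12 mm long, at y = -36, 0 and +36 mm. It does not mate; it stays in the other bay of the tray.
- tray: Fixed plywood tray 50 x 228 mm, 64 high; origin under its centre. Two bays end to end, centred at y = -55.5 and 55.5 mm. A leaf stands in each, bore along the tray's y, 18 mm above the underside, plate top at 78 mm; upright grooves hold the last 6.5 mm of each plate end. Grip the plate's middle 85 mm across its thickness from above; lift straight up 50 mm to clear the grooves.
- jamb: Fixed pale wooden jamb block, 50 (x) x 130 (y) x 84 mm high, a 12 mm high stop strip on top along its back edge, a small cleat at each end. Origin at the centre of its underside. Its front (-x) face carries the three-knuckle leaf, whose bore axis lies at x = -28, z = 100 mm.
- jamb_axis (a point): Mid-length on the bore axis of the leaf fixed to the jamb, 100 mm above the table; y along the bore, z up, x to the jamb. Its knuckles: 22 mm diameter, 12 long, at y = -36, 0, 36 mm, with gaps 24 mm long at y = -18 and 18; in the gaps a knuckle meets the plate edge 2 to 3 mm below the aligned height. The leaves match when leaf_two's origin is here, its y along this y, its z up.
- hinge_pin: Loose steel pin, 8 mm thick, about 106 mm long with a 12 mm square head, lying on the table near the light box; a bystander here. Origin on its underside, midway; along y.
- jar_umber: Loose bystander: jar, 72 mm wide, 78 mm high, origin at the centre of its underside.
- jar_white_2: Loose bystander: jar with pale lid, 58 mm wide, 70 mm high, origin at the centre of its underside.
- stopper_bottle: Loose bystander: small stoppered bottle, 47 mm wide, 81 mm high, origin at the centre of its underside.
- glass_cutter: Loose bystander: wooden-handled glass cutter, 129 mm long along its y, 12 mm thick, lying near the front edge of the table.

How it is judged:
By the outcome, as a careful person would: the job done as asked, in the order asked, and still so for the second after the job is handed in, while the arm keeps its last pose, push and grip.
It also fails if it takes over 40 s, if anything falls off the work surface, if the arm or the gripper's body presses on something with over 40 N, if the wrist force passes 120 N, or if a joint passes its speed limit or range.

## Robot

A 6-joint arm with a two-finger parallel gripper is mounted at the origin on a cart in front of the work surface, level with it; the furniture and walls round the work are solid. World frame = base frame: x ahead of the robot, y to its left, z up, the work surface at z = 0. Lengths are in m, angles in rad, forces in N, time in s.
With the tool pointing down it reaches from about 0.325 to 0.775 m from the base axis. Payload 9.3 kg.
Tool frame: the origin (TCP) lies midway between the tips of the shut fingers; the grasp point (between the pads) lies 19 mm behind it (manip.pinch_z is the distance from the TCP to the grasp point, in m); z points along the fingers, y is the line along which they close (so a half turn about z gives the same grasp; the last joint's range is limited). The gripper opens to 85 mm and grips with 20 to 120 N. Pads are 22 mm wide; open, the fingers measure 114 mm over their backs; the gripper's body (76 mm by 85 mm) begins 54 mm behind the grasp point. The pads swing forward as they close: fully open they stand 13 mm farther back than shut.
Start: joints at [-1.491, 0.259, 0.021, 1.334, 0, 1.418], TCP at [0.127, -0.535, 0.209] pointing down, gripper open.
Joint ranges: [-3.04, 3.04], [-0.91, 1.82], [-1.04, 1.36], [-1.92, 1.95], [-1.52, 1.45], [-3.14, 3.14]. Speed limits (rad/s): [2.22, 2.22, 2.79, 3.14, 3.14, 3.14].

## Interface

Orientations are given as a unit quaternion [w, x, y, z].
In Python, from station import manip, eyes gives the robot as it stands.
- The arm moves only by the shell command python3 -m jog 'ROWS'. ROWS is JSON, a list of rows, each a list of 3 entries, a list of its own where there are three numbers: the closure in counts, from 0 (fully open) to 255 (shut), then the shift along the tool's x, y, z in mm, then the turn, a rotation vector about the tool's x, y, z in rad. In form: [[jaw, [dx, dy, dz], [wx, wy, wz]], ...]. A call has 1 to 5 rows; each row is the pose to reach, as a shift and turn from the pose commanded when the call began, along the tool's axes at that moment; what a row does not reach only later rows make up. A row lasts 1/10 s, in which the tool goes at most 50 mm and 8.59 degrees, less where a joint would pass 70% of its speed; a pose out of reach is approached as far as the arm can. A call with a gripper value outside its range is refused whole. The fingers move at their own pace and stop on an object; the grip force is fixed at half the most. Time passes only in rows, so rows that repeat a pose let the fingers close. It gives the time, the measured TCP pose, the force, the opening and the grip force at its end, in the units of the state.
- manip.observe(): the state, without advancing time (a new reading comes with each control period).
- eyes.snapshot(name): name is "side" or "top"; returns a dict with "color" (420x560x3 uint8, red, green, blue), "fx", "fy", "cx", "cy" (pixels), "k1" (the pictures are not rectified: a ray, as slopes to the right and down, at radius r is drawn at 1 + k1 r^2 times it, then the intrinsics apply), "R" (3x3) and "t" (3): a world point X has camera coordinates R X + t. Camera axes: x right, y down, z forward; pixel columns grow to the right and rows downward; lengths in m; the calibration is good to about 2 mm. A picture is of the moment at which its call begins. There is no depth.
- manip.finish_job(): hands the job in; it is judged then, once.
The state is a dict: "time_s": time; "joint_pos": joint angles; "dq": joint speeds; "joint_efforts": joint torques, N m; "position": TCP position; "tcp_rot": TCP orientation; "force": force on the tool from outside, world axes, zero at the start; "ft_torque": the same for the moment, N m; "opening": finger opening in m; "grasp_force": force on a finger pad.
Only numpy, scipy, OpenCV 4.12 (cv2) and the standard library are available. Lean on these libraries where they do the work, as an engineer would, in place of code of your own. Each camera call takes 0.05 s, during which the arm holds its last target. There are 200 camera calls.

## Working session

There is one attempt and no reset: what is moved stays moved. The work goes in short steps, Python scripts to look and compute and a shell command to move; the robot and the scene stay as the last step left them, time stands still between calls to the robot, and variables do not carry over. Pictures are saved under pics/ and viewed, at most 10 in all, crops included, and the job is handed in when it is done.

```bash
mkdir -p pics; ls
python3 - <<'E'
from station import manip, eyes
import cv2
for n in ("side","top"):
    s=eyes.snapshot(n); cv2.imwrite(f"pics/{n}0.png",cv2.resize(s["color"][:,:,::-1],(800,600),interpolation=cv2.INTER_CUBIC))
    print(n,s["fx"],s["fy"],s["cx"],s["cy"],s["k1"],(-s["R"].T@s["t"]).round(3),s["R"].round(3).tolist())
print(manip.observe())
E
```

```text
pics
side 463.513321268266 463.513321268266 283.24854162796146 207.48266275681243 -0.08896207828285523 [ 0.336 -0.645  0.769] [[0.954, -0.298, 0.018], [-0.198, -0.676, -0.709], [0.224, 0.673, -0.704]]
top 446.3286820844518 446.3286820844518 283.5847285062444 216.19353048095425 -0.043052237407064334 [0.462 0.028 0.916] [[0.007, -1.0, 0.004], [-0.996, -0.007, -0.09], [0.09, -0.003, -0.996]]
{'time_s': 0.1, 'joint_pos': array([-1.49060515e+00,  2.59133796e-01,  2.08432351e-02,  1.33369269e+00,
        1.88610715e-05,  1.41819577e+00]), 'dq': array([-0.0008579 , -0.00251236,  0.00128296, -0.00081643, -0.00161755,
        0.00042902]), 'joint_efforts': array([ 6.20930252e-03, -5.56692517e+01,  3.45068800e+01,  1.16358339e-02,
       -7.81360154e-05,  1.86569190e-05]), 'position': array([ 0.12686119, -0.5348903 ,  0.20832997]), 'tcp_rot': array([-5.92730006e-04,  9.93233471e-01,  1.16133199e-01,  3.09057065e-05]), 'force': array([-1.1243076 ,  0.03748187,  0.51992172]), 'ft_torque': array([0.02595268, 0.00380911, 0.00406969]), 'grasp_force': 0.0, 'opening': 0.08567723598401235}
```

View pics/side0.png

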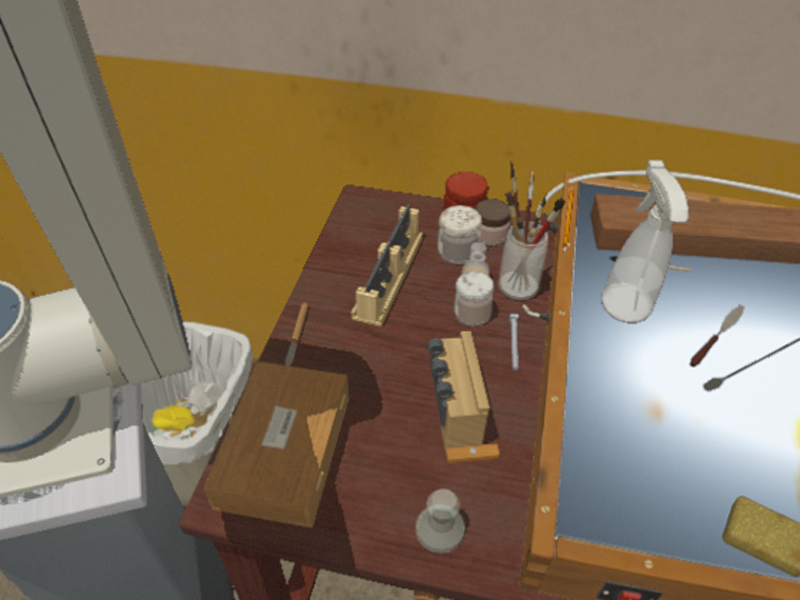

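View pics/top0.png

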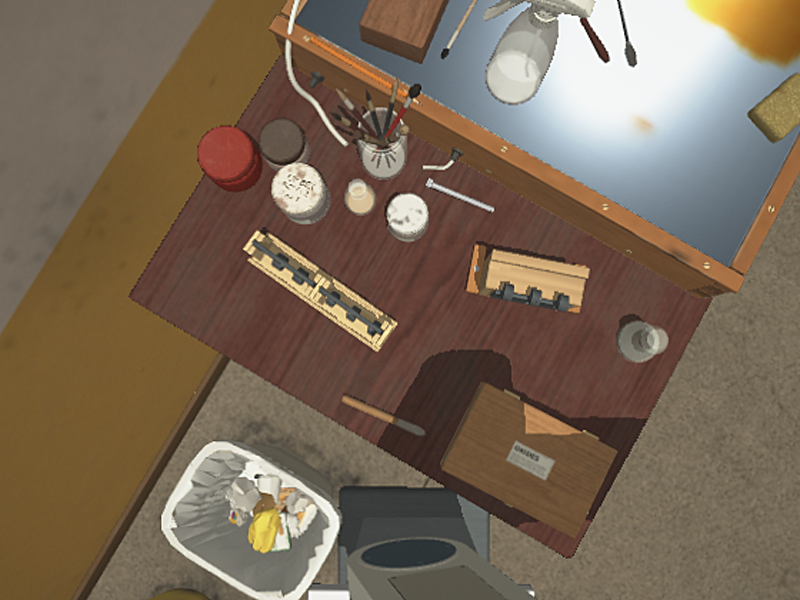

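Both views show the tray (top picture, about (320,290)) and the jamb (about (530,278)). I'll zoom in on both.

Run:
```python
from station import eyes
import cv2, numpy as np
a=eyes.snapshot("top")["color"][:,:,::-1]
c1=cv2.resize(a[155:250,165:285],None,fx=5,fy=5,interpolation=cv2.INTER_CUBIC)  # tray
c2=cv2.resize(a[160:225,320:420],None,fx=5,fy=5,interpolation=cv2.INTER_CUBIC)
cv2.imwrite("pics/trayT.png",c1);cv2.imwrite("pics/jambT.png",c2)
b=eyes.snapshot("side")["color"][:,:,::-1]
c=np.hstack([cv2.resize(b[140:230,240:300],None,fx=6,fy=6,interpolation=cv2.INTER_CUBIC),cv2.resize(b[230:320,290:355],None,fx=6,fy=6,interpolation=cv2.INTER_CUBIC)])
cv2.imwrite("pics/side1.png",c)
```

```text
(no output)
```

View pics/trayT.png

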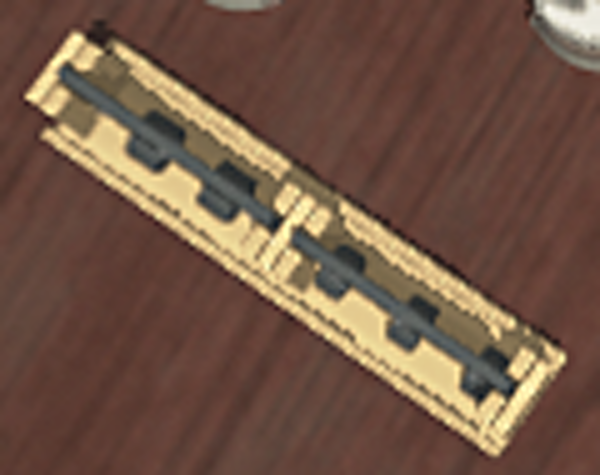

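View pics/jambT.png

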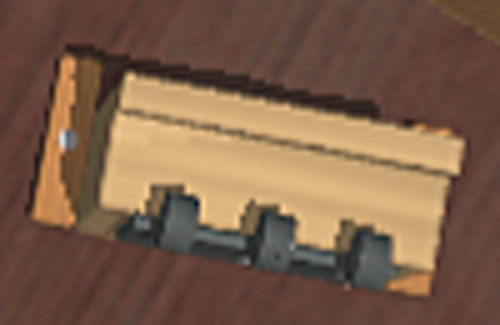

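View pics/side1.png

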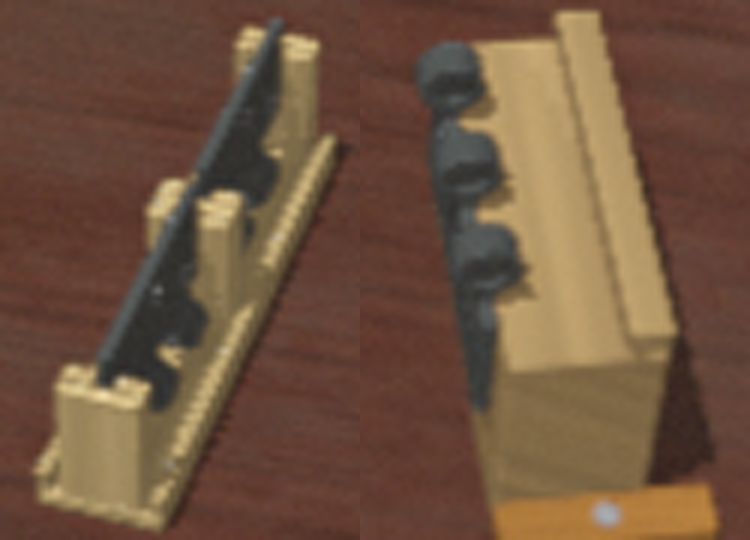

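The left panel of the side crop and the tray crop show that leaf_two is in the far bay: knuckles at crop (155,142) and (228,192), plate top from (62,75) to (280,220). leaf_three is at the lower right. The jamb knuckles are at jamb crop (180,222), (276,238) and (373,260). Next I fit both poses.

```bash
cat > h.py <<'E'
import numpy as np, cv2
from scipy.optimize import least_squares
from scipy.spatial.transform import Rotation as Rn
def proj(s,P):
    c=np.atleast_2d(P)@s["R"].T+s["t"]; a=c[:,:2]/c[:,2:]; r2=(a**2).sum(1,keepdims=True)
    return a*(1+s["k1"]*r2)*[s["fx"],s["fy"]]+[s["cx"],s["cy"]]
def w(p,P): # p=x,y,yaw
    c,s_=np.cos(p[2]),np.sin(p[2]); P=np.array(P,float)
    return P@np.array([[c,-s_,0],[s_,c,0],[0,0,1]]).T+[p[0],p[1],0]
def un(p,f,ox,oy): return (np.array(p,float)+.5)/f-.5+[ox,oy]
def fit(obs,p0):
    f=lambda p:np.concatenate([(proj(s,w(p,M))-px).ravel() for s,M,px in obs])
    r=least_squares(f,p0); return r.x,f(r.x).reshape(-1,2)
E
python3 - <<'E'
from h import *; from station import eyes,manip
T=eyes.snapshot("top");S=eyes.snapshot("side")
m=1e-3
tM=np.array([[0,106.5,78],[0,4.5,78],[0,-4.5,78],[0,-106.5,78]])*m
tT=un([[62,74],[281,222],[294,234],[512,388]],5,165,155)
sM=tM[[0,3]]; tS=un([[277,22],[100,372]],6,240,140)
kM=np.array([[-28,36,100],[-28,0,100],[-28,-36,100]])*m
kT=un([[180,222],[276,238],[373,260]],5,320,160)
kS=un([[90,77],[108,161],[128,258]],6,290,230)
# block corners: strip back top, ends
bM=np.array([[25,65,96],[25,-65,96],[-25,-65,84]])*m; bT=un([[127,72],[465,135],[437,270]],5,320,160)
for n,o,p0 in (("tray top",[(T,tM,tT)],[.5,.2,.6]),("tray side",[(S,sM,tS)],[.5,.2,.6]),("tray both",[(T,tM,tT),(S,sM,tS)],[.5,.2,.6]),
  ("jk top",[(T,kM,kT)],[.55,-.15,-.2]),("jk side",[(S,kM,kS)],[.55,-.15,-.2]),("jb top",[(T,bM,bT)],[.55,-.15,-.2]),("j all",[(T,kM,kT),(S,kM,kS)],[.55,-.15,-.2])):
    p,r=fit(o,p0); print(n,p.round(4),r.round(1).tolist())
    if n=="tray both": print(" leaf2",w(p,[[0,.0555,.018]]))
    if n[0]=="j": print(" axis",w(p,[[-.028,0,.1]]))
print(manip.pinch_z, Rn.from_quat(manip.observe()["tcp_rot"][[1,2,3,0]]).as_matrix().round(3))
E
```

```text
tray top [ 0.5676  0.1421 -0.6014] [[-0.5, -0.7], [-0.9, 0.0], [0.4, 0.3], [0.9, 0.3]]
tray side [ 0.567   0.1374 -0.6049] [[-0.1, 0.7], [0.1, -0.5]]
tray both [ 0.5675  0.1415 -0.6023] [[-0.1, -0.7], [-0.5, 0.0], [0.7, 0.3], [1.2, 0.4], [-0.5, -0.3], [0.0, -1.8]]
 leaf2 [[0.59899196 0.18718546 0.018     ]]
jk top [ 0.581  -0.1483 -0.1879] [[0.1, -0.2], [0.1, 0.4], [-0.2, -0.2]]
 axis [[ 0.55346553 -0.14309014  0.1       ]]
jk side [ 0.5811 -0.1476 -0.1758] [[-0.0, -0.2], [0.1, 0.4], [-0.0, -0.3]]
 axis [[ 0.55353916 -0.1426863   0.1       ]]
jb top [ 0.5805 -0.1475 -0.1779] [[-0.4, -0.1], [0.4, 0.1], [0.0, -0.0]]
 axis [[ 0.55298927 -0.14258249  0.1       ]]
j all [ 0.581  -0.148  -0.1819] [[0.0, -0.1], [-0.0, 0.4], [-0.3, -0.4], [0.1, -0.1], [0.1, 0.5], [-0.1, -0.1]]
 axis [[ 0.55348477 -0.14293475  0.1       ]]
0.0187 [[ 0.973  0.231 -0.   ]
 [ 0.231 -0.973  0.   ]
 [ 0.    -0.    -1.   ]]
```

```bash
python3 -m jog '[[0,[25,-24,0],[0,0,0]],[0,[50,-48,0],[0,0,0]],[0,[75,-72,0],[0,0,0]],[0,[100,-96,0],[0,0,0]],[0,[125,-119,0],[0,0,0]]]'
python3 -m jog '[[0,[25,-24,0],[0,0,0]],[0,[50,-48,0],[0,0,0]],[0,[75,-72,0],[0,0,0]],[0,[100,-96,0],[0,0,0]],[0,[125,-119,0],[0,0,0]]]'
```

```text
time_s: 0.8
position: [0.2215, -0.3892, 0.2089]
tcp_rot: [0.0, 0.993, 0.116, 0.0]
force: [0.9, -0.3, -0.2]
opening: 0.0853
grasp_force: 0.0
time_s: 1.3
position: [0.3157, -0.2446, 0.209]
tcp_rot: [0.0, 0.993, 0.116, 0.0]
force: [0.9, -0.3, -0.1]
opening: 0.0855
grasp_force: 0.0
```

```bash
python3 -m jog '[[0,[25,-24,0],[0,0,0]],[0,[50,-48,0],[0,0,0]],[0,[75,-72,0],[0,0,0]],[0,[100,-96,0],[0,0,0]],[0,[125,-119,0],[0,0,0]]]'
python3 -m jog '[[60,[25,-24,0],[0,0,0]],[60,[50,-48,0],[0,0,0]],[60,[75,-72,0],[0,0,0]],[60,[100,-96,0],[0,0,0]],[60,[125,-119,0],[0,0,0]]]'
python3 -m jog '[[120,[25,-24,0],[0,0,-0.05]],[120,[50,-48,0],[0,0,-0.15]],[120,[75,-72,0],[0,0,-0.25]],[120,[100,-96,0],[0,0,-0.36]],[120,[125,-119,0],[0,0,-0.48]]]'
python3 -m jog '[[120,[0,0,0],[0,0,-0.1]],[120,[0,0,0],[0,0,-0.2]],[120,[0,0,0],[0,0,-0.255]],[120,[0,0,0],[0,0,-0.255]]]'
python3 - <<'E'
from h import *; from station import manip
o=manip.observe(); R=Rn.from_quat(o["tcp_rot"][[1,2,3,0]]).as_matrix(); print(o["position"],R.round(4).tolist(),o["joint_pos"].round(3))
g=np.array([.599,.1872]); print("shift mm",(R.T@(np.r_[g,.043]-o["position"])*1e3).round(1), "yaw err", -.6023-np.arctan2(R[1,1],R[0,1]))
E
```

```text
time_s: 1.8
position: [0.4099, -0.0999, 0.2091]
tcp_rot: [0.0, 0.993, 0.116, 0.0]
force: [-0.6, -0.6, 0.4]
opening: 0.0852
grasp_force: 0.0
time_s: 2.3
position: [0.5041, 0.0448, 0.2089]
tcp_rot: [0.0, 0.993, 0.116, 0.0]
force: [1.1, -0.3, 0.5]
opening: 0.065
grasp_force: 0.0
time_s: 2.8
position: [0.5983, 0.1894, 0.2088]
tcp_rot: [0.0, 0.936, 0.351, -0.0]
force: [0.6, 0.2, 0.5]
opening: 0.0454
grasp_force: 0.0
time_s: 3.2
position: [0.5977, 0.1881, 0.2086]
tcp_rot: [-0.0, 0.885, 0.466, -0.0]
force: [-0.5, 0.4, 0.9]
opening: 0.0452
grasp_force: 0.0
[0.59771535 0.1881171  0.20863454] [[0.5663, 0.8242, -0.0004], [0.8242, -0.5663, -0.0001], [-0.0003, -0.0003, -1.0]] [ 0.171  0.393  0.219  1.397 -0.     2.344]
shift mm [  0.    1.6 165.6] yaw err -0.0002633320903896452
```

```bash
python3 -m jog '[[120,[0,1.6,30],[0,0,0]],[120,[0,1.6,60],[0,0,0]],[120,[0,1.6,90],[0,0,0]],[120,[0,1.6,115],[0,0,0]],[120,[0,1.6,120],[0,0,0]]]'
python3 -m jog '[[120,[0,0,12],[0,0,0]],[120,[0,0,24],[0,0,0]],[120,[0,0,36],[0,0,0]],[120,[0,0,45],[0,0,0]],[120,[0,0,45],[0,0,0]]]'
python3 - <<'E'
from station import eyes
import cv2, numpy as np
a=eyes.snapshot("top")["color"][:,:,::-1];b=eyes.snapshot("side")["color"][:,:,::-1]
c=np.hstack([cv2.resize(a[140:250,165:285],(480,440)),cv2.resize(b[130:240,230:310],(320,440))])
cv2.imwrite("pics/g1.png",c)
E
```

```text
time_s: 3.7
position: [0.5974, 0.1867, 0.086]
tcp_rot: [-0.001, 0.886, 0.464, -0.002]
force: [-0.7, 0.8, 0.6]
opening: 0.0449
grasp_force: 0.0
time_s: 4.2
position: [0.5984, 0.1869, 0.0426]
tcp_rot: [-0.0, 0.885, 0.465, -0.001]
force: [0.6, -0.8, 0.0]
opening: 0.0449
grasp_force: 0.0
```

View pics/g1.png

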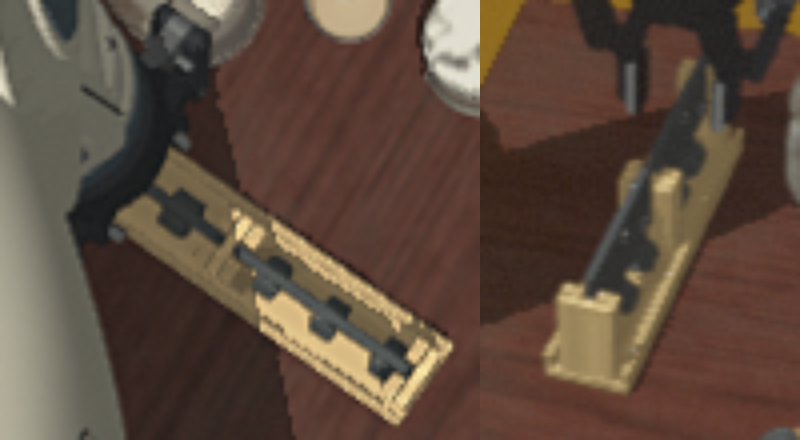

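The fingers straddle leaf_two's plate, at about (628,90) and (720,105) in the side half, and are clear of the tray posts. Closing now.

```bash
python3 -m jog '[[160,[0,0,0],[0,0,0]],[190,[0,0,0],[0,0,0]],[215,[0,0,0],[0,0,0]],[255,[0,0,0],[0,0,0]],[255,[0,0,0],[0,0,0]]]'
python3 -m jog '[[255,[0,0,0],[0,0,0]],[255,[0,0,0],[0,0,0]],[255,[0,0,0],[0,0,0]],[255,[0,0,0],[0,0,0]]]'
python3 -c "
from station import manip;o=manip.observe();print(o['force'],o['ft_torque'],o['position'])"
```

```text
time_s: 4.8
position: [0.5994, 0.1871, 0.0444]
tcp_rot: [0.0, 0.885, 0.465, 0.0]
force: [-0.5, -0.1, 3.7]
opening: 0.0043
grasp_force: 61.0
time_s: 5.2
position: [0.5994, 0.1871, 0.0444]
tcp_rot: [0.0, 0.885, 0.465, 0.0]
force: [0.2, 0.1, 5.7]
opening: 0.0041
grasp_force: 61.1
[0.17423802 0.11111631 5.7070834 ] [ 0.06950472  0.05782419 -0.08209987] [0.59937729 0.1871186  0.04435831]
```

```bash
python3 -m jog '[[255,[0,0,-8],[0,0,0]],[255,[0,0,-20],[0,0,0]],[255,[0,0,-35],[0,0,0]],[255,[0,0,-50],[0,0,0]],[255,[0,0,-65],[0,0,0]]]'
python3 -m jog '[[255,[0,0,-30],[0,0,0]],[255,[0,0,-60],[0,0,0]],[255,[0,0,-90],[0,0,0]],[255,[0,0,-120],[0,0,0]],[255,[0,0,-120],[0,0,0]]]'
python3 - <<'E'
from h import *; from station import manip
o=manip.observe(); R=Rn.from_quat(o["tcp_rot"][[1,2,3,0]]).as_matrix(); print(o["position"],R.round(4).tolist(),o["joint_pos"].round(3),o["force"],o["ft_torque"])
print("shift mm",(R.T@(np.r_[.5535,-.1429,.1+.0264+.045]-o["position"])*1e3).round(1), "yaw turn", -.1819-np.arctan2(R[1,1],R[0,1]))
E
```

```text
time_s: 5.7
position: [0.599, 0.1871, 0.1102]
tcp_rot: [0.0, 0.885, 0.465, 0.0]
force: [-0.7, 0.2, -0.9]
opening: 0.0041
grasp_force: 60.3
time_s: 6.2
position: [0.6003, 0.1873, 0.2341]
tcp_rot: [0.001, 0.885, 0.465, 0.003]
force: [-0.2, -0.3, -0.6]
opening: 0.0045
grasp_force: 60.4
[0.60028874 0.18732659 0.23406227] [[0.567, 0.8237, 0.007], [0.8237, -0.567, 0.0012], [0.005, 0.0051, -1.0]] [0.169 0.388 0.275 1.45  0.    2.343] [-0.18770425 -0.26541876 -0.61752321] [ 0.01356397 -0.00732365  0.0023859 ]
shift mm [-298.8  148.4   61.9] yaw turn 0.4209918649981526
```

```bash
python3 -m jog '[[255,[-25,12,0],[0,0,0]],[255,[-55,27,0],[0,0,0]],[255,[-88,43,0],[0,0,0]],[255,[-120,59,0],[0,0,0]],[255,[-150,74,0],[0,0,0]]]'
python3 -m jog '[[255,[-33,16,0],[0,0,-0.08]],[255,[-66,32,0],[0,0,-0.17]],[255,[-99,48,0],[0,0,-0.26]],[255,[-130,64,0],[0,0,-0.35]],[255,[-149,74,0],[0,0,-0.42]]]'
python3 -m jog '[[255,[0,0,15],[0,0,0]],[255,[0,0,35],[0,0,0]],[255,[0,0,50],[0,0,0]],[255,[0,0,55],[0,0,0]],[255,[0,0,55],[0,0,0]]]'
python3 - <<'E'
from h import *; from station import manip,eyes
o=manip.observe(); R=Rn.from_quat(o["tcp_rot"][[1,2,3,0]]).as_matrix(); print(o["position"],R.round(4).tolist(),o["joint_pos"].round(3),o["force"],o["ft_torque"])
print("shift mm",(R.T@(np.r_[.5535,-.1429,.1+.0264]-o["position"])*1e3).round(1), "yaw turn", -.1819-np.arctan2(R[1,1],R[0,1]))
a=eyes.snapshot("top")["color"][:,:,::-1];b=eyes.snapshot("side")["color"][:,:,::-1]
cv2.imwrite("pics/j1.png",np.hstack([cv2.resize(a[140:240,320:420],(400,400),interpolation=cv2.INTER_CUBIC),cv2.resize(b[200:300,270:370],(400,400),interpolation=cv2.INTER_CUBIC)]))
E
```

```text
time_s: 6.7
position: [0.5742, 0.0202, 0.2287]
tcp_rot: [-0.0, 0.885, 0.465, -0.0]
force: [1.1, 0.3, -1.4]
opening: 0.0042
grasp_force: 60.3
time_s: 7.2
position: [0.5505, -0.1453, 0.2286]
tcp_rot: [-0.0, 0.768, 0.64, -0.0]
force: [-0.1, 0.2, -2.0]
opening: 0.0038
grasp_force: 60.3
time_s: 7.7
position: [0.5509, -0.1429, 0.1733]
tcp_rot: [-0.001, 0.769, 0.64, -0.0]
force: [1.0, -0.2, -0.9]
opening: 0.0041
grasp_force: 60.3
[ 0.55094742 -0.14292096  0.17334597] [[0.182, 0.9833, -0.0014], [0.9833, -0.182, 0.0006], [0.0004, -0.0015, -1.0]] [-0.401  0.304 -0.004  1.263  0.     1.353] [ 1.04867147 -0.19847283 -0.86068296] [ 0.05605417 -0.00856099 -0.0083203 ]
shift mm [ 0.5  2.6 46.9] yaw turn 0.0011176044656706907
```

View pics/j1.png

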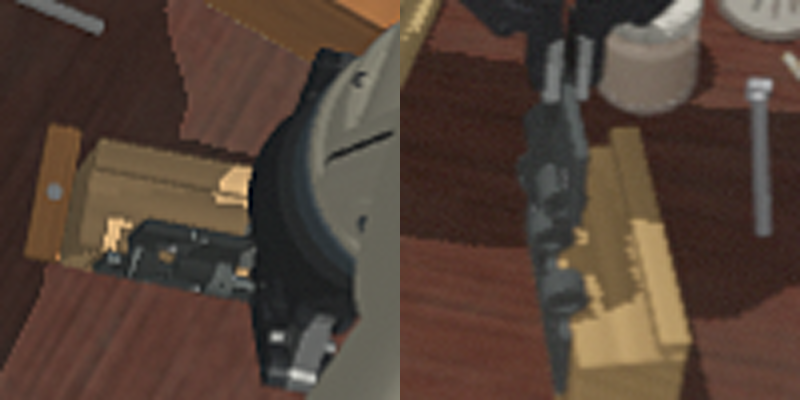

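Top half: the leaf hangs above the jamb knuckles. Side half: leaf_two's plate and knuckles are at (550,100–220), above the fixed knuckles. I'll correct by 2.6 mm, come lower, and check it against an overlay of the model.

```bash
python3 -m jog '[[255,[0.5,2.6,5],[0,0,0]],[255,[0.5,2.6,15],[0,0,0]],[255,[0.5,2.6,15],[0,0,0]],[255,[0.5,2.6,15],[0,0,0]]]'
cat >> h.py <<'E'
def leafpose(o):
    R=Rn.from_quat(o["tcp_rot"][[1,2,3,0]]).as_matrix()
    return np.r_[o["position"]+R@[0,0,.0264]],np.c_[R[:,1],R[:,0],-R[:,2]]  # leaf x=tool y, y=tool x, z=-tool z
def knuck(y,L,sgn=1):
    t=np.linspace(0,2*np.pi,25)
    return [np.c_[11e-3*np.cos(t),0*t+(y+e*L/2)*1e-3,11e-3*np.sin(t)] for e in (-1,1)]
def plate(z0,z1):
    return [np.array([[x,-51,z0],[x,51,z0],[x,51,z1],[x,-51,z1],[x,-51,z0]])*1e-3 for x in (-3,3)]
E
cat > ov.py <<'E'
from h import *; from station import manip,eyes
import sys
o=manip.observe(); p,R=leafpose(o); J=[.581,-.148,-.1819]
print(o["position"],o["force"].round(1),o["ft_torque"].round(3))
out=[]
for n,(r0,r1,c0,c1) in (("side",(190,290,285,345)),("top",(175,225,335,400))):
    s=eyes.snapshot(n); f=6; im=cv2.resize(s["color"][r0:r1,c0:c1,::-1],None,fx=f,fy=f,interpolation=cv2.INTER_CUBIC)
    raw=im.copy()
    L=[(q@R.T+p,(0,255,0)) for q in knuck(-18,16)+knuck(18,16)+plate(13,60)]
    L+=[(w(J,q+[-.028,0,.1]),(0,0,255)) for y in(-36,0,36) for q in knuck(y,12)]
    for P,c in L:
        u=((proj(s,P)-[c0,r0]+.5)*f-.5); cv2.polylines(im,[np.round(u*16).astype(int)],False,c,1,cv2.LINE_AA,4)
    out+=[raw,im]
h=600
top=np.vstack(out[2:]); top=cv2.resize(top,(240*top.shape[1]//top.shape[1],240*top.shape[0]//top.shape[1]))
c=np.hstack(out[:2])[:600]
cv2.imwrite(f"pics/{sys.argv[1]}.png",c)
t=np.vstack(out[2:]); cv2.imwrite(f"pics/{sys.argv[1]}t.png",t)
print(c.shape,t.shape)
E
python3 ov.py ov1
```

```text
time_s: 8.2
position: [0.5538, -0.143, 0.1585]
tcp_rot: [-0.0, 0.769, 0.64, -0.0]
force: [-0.4, 0.2, -1.3]
opening: 0.004
grasp_force: 60.2
[ 0.55383581 -0.14298043  0.15850727] [-0.4  0.2 -1.3] [0.011 0.022 0.026]
(600, 720, 3) (600, 390, 3)
```

View pics/ov1.png

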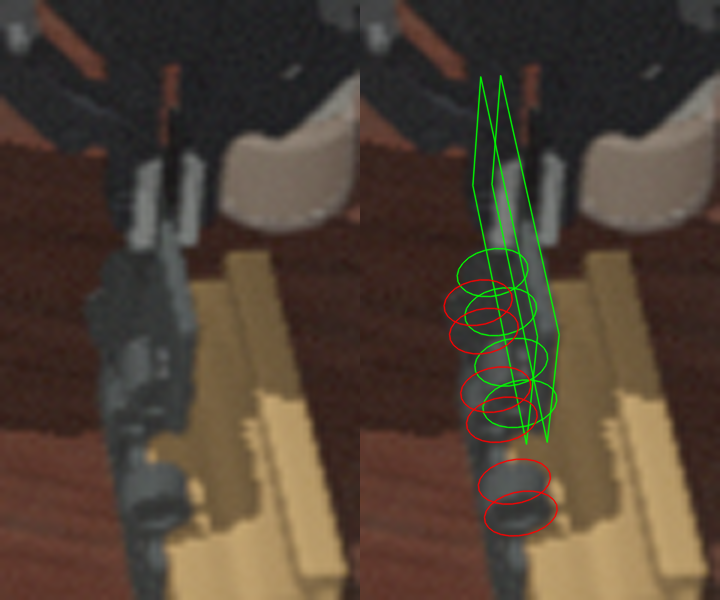

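```bash
cat > ov2.py <<'E'
from h import *; from station import manip,eyes
import sys
o=manip.observe(); p,R=leafpose(o); J=[.581,-.148,-.1819]
print(o["position"],o["force"].round(1),o["ft_torque"].round(3))
r0,r1,c0,c1,f=212,286,292,342,8
s=eyes.snapshot("side"); a=np.mean([eyes.snapshot("side")["color"].astype(float) for _ in range(4)],0)[r0:r1,c0:c1,::-1]
im=cv2.resize((255*np.clip(a/150,0,1)**.55).astype(np.uint8),None,fx=f,fy=f,interpolation=cv2.INTER_CUBIC); raw=im.copy()
L=[(q@R.T+p,(0,255,0)) for q in knuck(-18,16)+knuck(18,16)+plate(13,60)]
L+=[(w(J,q+[-.028,0,.1]),(0,0,255)) for y in(-36,0,36) for q in knuck(y,12)]
for P,c in L:
    u=((proj(s,P)-[c0,r0]+.5)*f-.5); cv2.polylines(im,[np.round(u*16).astype(int)],False,c,1,cv2.LINE_AA,4)
cv2.imwrite(f"pics/{sys.argv[1]}.png",np.hstack([raw,im]))
E
python3 ov2.py ov2
```

```text
[ 0.55408082 -0.14312271  0.15901905] [ 0.   0.2 -0.8] [-0.041 -0.003  0.01 ]
```

View pics/ov2.png

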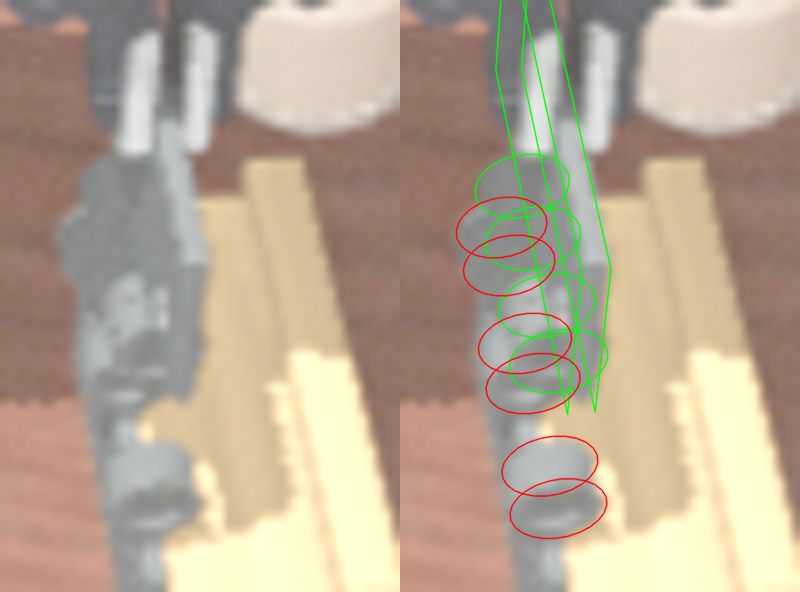

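The overlay agrees with the picture: the leaf's near top corner is at (207,263) against a predicted (210,268), and the jamb knuckles match to under 1 mm. Lowering in small steps.

```bash
python3 -m jog '[[255,[-0.7,-0.4,6],[0,0,0]],[255,[-0.7,-0.4,12],[0,0,0]],[255,[-0.7,-0.4,18],[0,0,0]],[255,[-0.7,-0.4,18],[0,0,0]]]'
python3 -m jog '[[255,[0,0,3],[0,0,0]],[255,[0,0,6],[0,0,0]],[255,[0,0,9],[0,0,0]],[255,[0,0,9],[0,0,0]],[255,[0,0,9],[0,0,0]]]'
python3 - <<'E'
from h import *; from station import manip
o=manip.observe(); R=Rn.from_quat(o["tcp_rot"][[1,2,3,0]]).as_matrix(); print(o["position"],o["force"],o["ft_torque"])
print("shift mm",(R.T@(np.r_[.5535,-.1429,.1264]-o["position"])*1e3).round(1), R[:,2])
E
```

```text
time_s: 8.95
position: [0.553, -0.1435, 0.1396]
tcp_rot: [-0.001, 0.769, 0.64, -0.0]
force: [-0.6, 0.9, -1.7]
opening: 0.0043
grasp_force: 60.3
time_s: 9.45
position: [0.5535, -0.1437, 0.1319]
tcp_rot: [-0.0, 0.769, 0.64, -0.0]
force: [0.4, -0.4, -1.6]
opening: 0.004
grasp_force: 60.3
[ 0.55352078 -0.14372465  0.13190176] [ 0.35289811 -0.40677512 -1.63115933] [ 0.02631565  0.01788468 -0.01930433]
shift mm [ 0.8 -0.2  5.5] [-3.04618778e-05  1.56590880e-05 -9.99999999e-01]
```

```bash
python3 -m jog '[[255,[0,0,2],[0,0,0]],[255,[0,0,4],[0,0,0]],[255,[0,0,4],[0,0,0]],[255,[0,0,4],[0,0,0]]]'
for i in 1; do python3 -m jog '[[255,[0,0,1],[0,0,0]],[255,[0,0,1.5],[0,0,0]],[255,[0,0,1.5],[0,0,0]],[255,[0,0,1.5],[0,0,0]],[255,[0,0,1.5],[0,0,0]]]'; done
python3 -c "
from station import manip;o=manip.observe();print(o['force'],o['ft_torque'],o['position'])"
```

```text
time_s: 9.85
position: [0.5535, -0.1437, 0.1278]
tcp_rot: [-0.0, 0.769, 0.64, -0.0]
force: [-0.1, 0.3, -1.3]
opening: 0.0043
grasp_force: 60.3
time_s: 10.35
position: [0.5536, -0.1437, 0.1264]
tcp_rot: [0.0, 0.769, 0.64, 0.0]
force: [-0.8, 0.0, -1.1]
opening: 0.0044
grasp_force: 60.3
[-0.8383704   0.00274877 -1.07714517] [ 0.02130595 -0.00793586 -0.02865735] [ 0.55356539 -0.14373798  0.126401  ]
```

No contact at the nominal height. I'll feel for the seat, expected 2–3 mm lower, in half-millimetre steps, to confirm the height.

```bash
python3 -m jog '[[255,[0,0,0.5],[0,0,0]],[255,[0,0,1],[0,0,0]],[255,[0,0,1.5],[0,0,0]],[255,[0,0,1.5],[0,0,0]]]'
python3 -m jog '[[255,[0,0,0.5],[0,0,0]],[255,[0,0,0.5],[0,0,0]],[255,[0,0,0.5],[0,0,0]]]'
python3 -m jog '[[255,[0,0,0.4],[0,0,0]],[255,[0,0,0.4],[0,0,0]],[255,[0,0,0.4],[0,0,0]]]'
```

```text
time_s: 10.75
position: [0.5535, -0.1437, 0.1248]
tcp_rot: [-0.0, 0.769, 0.64, -0.0]
force: [-1.1, -0.1, -1.8]
opening: 0.0037
grasp_force: 60.3
time_s: 11.05
position: [0.5535, -0.1437, 0.1244]
tcp_rot: [-0.0, 0.769, 0.64, 0.0]
force: [-0.2, 0.6, -1.1]
opening: 0.0043
grasp_force: 60.3
time_s: 11.35
position: [0.5535, -0.1437, 0.124]
tcp_rot: [-0.0, 0.769, 0.64, -0.0]
force: [-0.6, -0.6, -1.1]
opening: 0.0039
grasp_force: 60.3
```

```bash
python3 -m jog '[[255,[0,0,0.4],[0,0,0]],[255,[0,0,0.4],[0,0,0]],[255,[0,0,0.4],[0,0,0]]]'
python3 -m jog '[[255,[0,0,0.3],[0,0,0]],[255,[0,0,0.3],[0,0,0]],[255,[0,0,0.3],[0,0,0]]]'
```

```text
time_s: 11.65
position: [0.5535, -0.1437, 0.1236]
tcp_rot: [-0.0, 0.769, 0.64, 0.0]
force: [0.7, -0.4, -1.2]
opening: 0.004
grasp_force: 60.3
time_s: 11.95
position: [0.5536, -0.1437, 0.1234]
tcp_rot: [0.0, 0.769, 0.64, 0.0]
force: [0.5, 0.5, -0.2]
opening: 0.0043
grasp_force: 60.4
```

```bash
python3 -m jog '[[255,[0,0,0.3],[0,0,0]],[255,[0,0,0.3],[0,0,0]],[255,[0,0,0.3],[0,0,0]]]'
python3 -m jog '[[255,[0,0,0],[0,0,0]],[255,[0,0,0],[0,0,0]]]'
```

```text
time_s: 12.25
position: [0.5537, -0.1438, 0.1233]
tcp_rot: [0.0, 0.769, 0.64, 0.0]
force: [-0.7, 0.0, 5.4]
opening: 0.0039
grasp_force: 61.1
time_s: 12.45
position: [0.5537, -0.1438, 0.1233]
tcp_rot: [0.0, 0.769, 0.64, 0.0]
force: [-0.4, 0.5, 5.4]
opening: 0.0041
grasp_force: 61.2
```

Contact was felt at TCP z 0.1234, which puts the aligned height at about 0.126. Raising 2.7 mm and checking.

```bash
python3 -m jog '[[255,[0,0,-1],[0,0,0]],[255,[0,0,-2],[0,0,0]],[255,[0,0,-2.8],[0,0,0]],[255,[0,0,-2.8],[0,0,0]],[255,[0,0,-2.8],[0,0,0]]]'
sed -i 's/212,286,292,342,8/215,287,292,342,8/' ov2.py; python3 ov2.py ov3
```

```text
time_s: 12.95
position: [0.5535, -0.1437, 0.1256]
tcp_rot: [-0.0, 0.769, 0.64, -0.0]
force: [-0.0, -0.1, -1.9]
opening: 0.004
grasp_force: 60.3
[ 0.55348442 -0.14371943  0.12563439] [-0.  -0.1 -1.9] [ 0.012 -0.074 -0.001]
```

View pics/ov3.png

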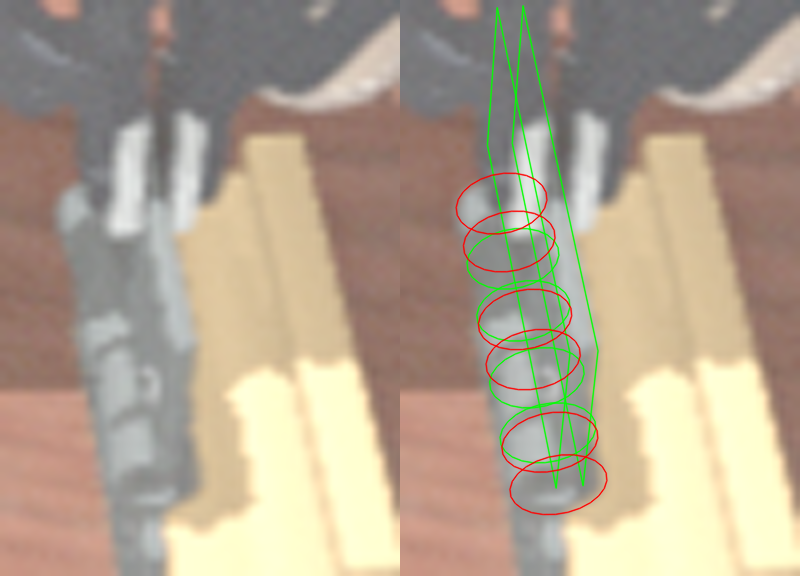

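The knuckles interleave in one row and nothing is in contact. A final 0.4 mm lift, then I hand in.

```bash
python3 -m jog '[[255,[0.3,0,-0.4],[0,0,0]],[255,[0.3,0,-0.4],[0,0,0]],[255,[0.3,0,-0.4],[0,0,0]],[255,[0.3,0,-0.4],[0,0,0]]]'
python3 -c "
from station import manip;print(manip.finish_job())"
```

```text
time_s: 13.6
position: [0.5536, -0.1434, 0.1262]
tcp_rot: [0.0, 0.769, 0.64, 0.0]
force: [-0.8, 0.6, -0.7]
opening: 0.0041
grasp_force: 60.3
the job is handed in; nothing more can be done
None
```

Job handed in at 13.6 s: leaf_two is held upright with its knuckles in the jamb leaf's gaps and the bores lined up to within about 1 mm by my estimate, with no measurable load on the jamb; leaf_three was left in the tray.

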